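# Index the jaw carriage and clamp the lower practice jaw

## Task

Get the dental practice mount ready: pull up the spring plunger knob on the carriage, slide the carriage out of its parking slot and past the first hole, and let the plunger drop fully into the last hole. Then take the lower jaw (the open horseshoe, not the one with a filled palate), slide its forked tongue fully home round the stud under the raised wing nut, flat and straight on the carriage deck, and spin the nut down clockwise until it is snug on the fork. Let go of everything and leave the other things on the bench where they are.

Things in the scene. Friction and masses are not known exactly. Their poses are not given: they have to be found in the camera images.
- mount: Fixed aluminium bench mount, base 170 x 300 mm, with two guide rods along its y axis. Origin on the bench, z up, x away from the robot's side, +y the way the carriage leaves its parking slot. A steel index bar, 24 mm wide, runs along y at x = +84 mm, top 36 mm above the bench: a parking slot, then two round holes, all 13 mm wide. A fixed handpiece unit stands beyond it, up to 160 mm high.
- carriage (a joint): Travel (m) of the carriage along the mount's +y. 0 to 0.030: pin in the parking slot (start); 0.075: over the first hole; 0.120: over the last hole; stop at 0.130. About 2.5 N of friction; stays where left. Its flat deck, 135 x 100 mm, top 56 mm above the bench, reaches 105 mm to -x and 30 mm to +x of the stud, then a lug carries the plunger.
- plunger (a joint): Lift (m) of the spring plunger: 0 down, pin 10 mm deep in the bar; clear of the bar at 0.010; stop at 0.014. The spring pushes down with about 6 N at 0, 9.5 N at 0.014. The pin is 10 mm thick, round-tipped: let go over a hole it drops in by itself, elsewhere it rides on the bar at about 0.010 and drops when the carriage brings it over a hole or the slot.
- plunger_knob (a point): Middle of the plunger's black knob, an upright cylinder 32 mm across and 32 mm high, 86 mm above the bench when down, 64 mm to +x of the stud; axes as the mount's. It moves with the plunger; dragged sideways while lifted it takes the carriage along. Best pinched from above, fingers on its two sides along the mount's y (the wing nut stands near it along x).
- pin_axis (a point): Point on the plunger pin's axis at the height of the index bar's top; rides with the carriage (not with the lift).
- first_hole (a point): Middle of the mouth of the first round hole, on the index bar's top face.
- last_hole (a point): Middle of the mouth of the last round hole, 45 mm further along +y than the first. The plunger must end in this one.
- stud_foot (a point): On the axis of the stud (10 mm thick, 46 mm tall) at the deck's top face, 56 mm above the bench; rides with the carriage, axes as the mount's. Two ribs 6 mm high, 43 mm apart inside, flank the tongue's way from 17 to 41 mm to -x of the stud, their entrance corners bevelled. Seated, the jaw lies to -x of the stud, its x axis along this x axis.
- nut_wings (a point): Middle of the wing nut's wings, on the stud's axis, 92 mm above the bench when up. Wings 58 mm across along this x axis, 8 mm thick in y, from 10 mm below to 10 mm above this point; flange 26 mm across, its underside 26 mm below. Grip the flat faces (fingers closing along this y axis); 40 mm round the axis is free for fingers.
- nut_turn (a joint): Turn (rad) of the wing nut, growing clockwise seen from above: 0 fully up, flange 10 mm over the deck; it sinks 1.59 mm per rad and stays where left (0.05 N m of friction). On the jaw's 6 mm fork the flange touches at about 2.5, then resistance rises; 0.2 to 0.4 rad past touching is snug. Stop at 4.0.
- wing_nut: The same wing nut as a body; origin on the stud's axis at the flange's underside.
- lower_jaw: Lower jaw model: pink gum, ivory teeth, an open horseshoe with only a low web inside, on an aluminium plate 6 mm thick. Origin under the plate below the gum's middle. Gum x -28 (front teeth) to +26 mm, 58 mm wide in y, sides flat from x = -8, z 6 to 30; teeth to 39. The plate, 40 mm wide, ends as a fork at x = +86: slot 14 mm wide, open to +x, its foot at x = +64. 0.24 kg.
- fork_seat (a point): Point of the lower jaw at its underside where the stud's axis comes when the fork is fully home: (70, 0, 0) mm in the jaw's frame (the stud then is 1 mm from the slot's foot).
- upper_jaw: Upper practice jaw on the same forked plate, same outer size and origin, but the middle of the arch is filled in by a palate up to 26 mm high. Not wanted; leave it.
- tumbler: White plastic tumbler, 70 mm across, 95 mm high; origin under its middle.
- mixing_bowl: Black rubber mixing bowl, 116 mm across, 65 mm high; origin under its middle.
- glasses: Folded teal safety glasses, 140 mm long in y, 60 mm in x, 44 mm high; origin under the middle.
- mouth_mirror: Steel mouth mirror lying on the bench, 170 mm along its x, 8 mm high (mirror disc 22 mm across).
- tweezers: Steel dental tweezers lying on the bench, 133 mm along its x, 14 mm high.
- spray_bottle: White spray bottle, 68 mm across, 190 mm high; origin under its middle.
- cartridge: Double cartridge of impression material lying down, 135 mm along its x, 62 mm wide, 30 mm high.
Things that resemble listed ones, but are neither listed nor needed, are in the scene too. What is shaped like the lower_jaw but red is not meant.

How it is judged:
By the outcome, as a careful person would: the job done as asked, in the order asked, and still so for the second after the job is handed in, with the robot touching nothing.
It also fails if it takes over 72 s, if anything falls off the work surface, if the arm or the gripper's body presses on something with over 40 N, if the wrist force passes 120 N, or if a joint passes its speed limit or range.

## Robot

A 6-joint arm with a two-finger parallel gripper is mounted at the origin on the work surface. World frame = base frame: x ahead of the robot, y to its left, z up, the work surface at z = 0. Lengths are in mm, angles in rad, forces in N, time in s.
With the tool pointing down it reaches from about 425 to 1125 mm from the base axis. Payload 14.9 kg.
Tool frame: the origin (TCP) lies midway between the tips of the shut fingers; the grasp point (between the pads) lies 19 mm behind it; z points along the fingers, x is the direction in which the jaws open and shut, and the axes are right-handed (so a half turn about z gives the same grasp; the last joint's range is limited). The gripper opens to 91 mm and grips with 3 to 60 N. Pads are 32 mm wide; open, the fingers measure 118 mm over their backs; the gripper's body (76 mm by 178 mm) begins 60 mm behind the grasp point.
Start: joints at [1.245, 0.379, 1.734, -0, 1.028, -0.033], TCP at [202.051, 670.219, 213.932] pointing down, gripper open.
Joint ranges: [-2.77, 2.77], [-0.74, 2.19], [0, 2.66], [-1.06, 4.2], [0.31, 2.87], [-3.08, 3.08]. Speed limits (rad/s): [1.89, 1.89, 2.39, 3.14, 3.14, 3.14].

## Interface

Orientations are given as a rotation vector (axis times angle).
In Python, from workcell import bot, solver, optics, status gives the robot as it stands. Calls block until the motion is done:
- bot.move_to(position, orientation): joint-space move of the TCP to a pose.
- bot.line_to(position, orientation=None, rate=150): straight line of the TCP; orientation=None keeps the orientation; rate is the mean speed in mm/s.
- bot.move_j(angles): joint-space move.
- bot.gripper_to(opening): finger opening in mm; the grip force is fixed at half the most; returns when the fingers have stopped.
- bot.sleep(seconds).
- solver.solve_ik(position, orientation): joint angles nearest the present ones, or None.
- optics.read_camera(name): name is "side" or "top"; returns (picture, depth): 384x512x3 uint8, blue, green, red; 384x512 float32, mm along the optical axis (not along the pixel's ray), 0 where there is no reading.
- optics.get_calibration(name): a dict with "vertical_fov" (degrees; the focal length in pixels is half the picture's height over the tangent of half this angle, whatever the lens; pixels are square), "cx", "cy" (the principal point, pixels), "k1" (the pictures are not rectified: a ray, as slopes to the right and down, at radius r is drawn at 1 + k1 r^2 times it, then the intrinsics apply), "eye" and "attitude" of the camera in the world. Camera axes: x right, y down, z forward; pixel columns grow to the right and rows downward; lengths in mm; the calibration is good to about 2 mm. A picture is of the moment at which its call begins. get_calibration takes no time and is no camera call.
A pose or a line that the arm cannot do raises bot.MotionError and nothing moves.
- bot.close_job(): hands the job in, once; it reports no verdict.
Readings, each from a call of its own:
- status.current_t(): time.
- status.current_joints(): joint angles.
- status.current_qd(): joint speeds.
- status.current_effort(): joint torques, N m.
- status.current_ee_pos(): TCP position.
- status.current_eef_rot(): TCP orientation.
- status.current_ft_force(): force on the tool from outside, world axes, zero at the start.
- status.current_ft_torque(): the same for the moment, N m.
- status.current_gripper_width(): finger opening in mm.
Only numpy, scipy, OpenCV 4.12 (cv2) and the standard library are available. Lean on these libraries where they do the work, as an engineer would, in place of code of your own. Each camera call takes 0.05 s, during which the arm holds its last target. There are 200 camera calls.

## Working session

There is one attempt and no reset: what is moved stays moved. The work goes in short steps, each a Python script; the robot and the scene stay as the last script left them, time stands still between calls to the robot, and variables do not carry over. Pictures are saved under pics/ and viewed, about 8 in all and at most 12, crops included, and the job is handed in when it is done.

```bash
ls; mkdir -p pics; cat > h.py <<'E'
import numpy as np, cv2
from workcell import bot, solver, optics, status
from scipy.spatial.transform import Rotation as R
def cal(n):
    c=optics.get_calibration(n); f=192/np.tan(np.radians(c["vertical_fov"])/2)
    return c,f
def att(c):
    a=np.array(c["attitude"],float)
    return a if a.shape==(3,3) else (R.from_rotvec(a).as_matrix() if a.size==3 else R.from_quat(a).as_matrix())
def cloud(n,depth):
    c,f=cal(n); K=np.array([[f,0,c["cx"]],[0,f,c["cy"]],[0,0,1.]])
    v,u=np.mgrid[0:384,0:512].astype(float)
    p=cv2.undistortPoints(np.stack([u.ravel(),v.ravel()],1)[:,None],K,np.array([c["k1"],0,0,0.]))[:,0]
    d=depth.reshape(-1,1); P=np.hstack([p*d,d])@att(c).T+np.array(c["eye"])
    P[depth.ravel()<=0]=np.nan
    return P.reshape(384,512,3)
def project(n,X):
    c,f=cal(n); q=(np.atleast_2d(X)-np.array(c["eye"]))@att(c)
    s=q[:,:2]/q[:,2:]; r2=(s**2).sum(1,keepdims=True)
    return s*(1+c["k1"]*r2)*f+[c["cx"],c["cy"]]
E
python3 - <<'E'
from h import *
for n in("side","top"):
    print(n,optics.get_calibration(n))
    im,d=optics.read_camera(n); np.savez(f"{n}0.npz",im=im,d=d)
    cv2.imwrite(f"pics/{n}0.png",cv2.resize(im,(800,600),interpolation=cv2.INTER_CUBIC))
print(status.current_t(),status.current_eef_rot())
E
```

```text
pics
side {'vertical_fov': 49.761138125038, 'cx': 259.37555459005415, 'cy': 182.67081787492586, 'k1': -0.0052019028913746325, 'eye': array([-134.66545165, -849.16655667,  679.84982572]), 'attitude': array([-1.9804573 ,  0.71416086, -0.38285088])}
top {'vertical_fov': 43.726658629395644, 'cx': 255.9110518439884, 'cy': 191.979361158876, 'k1': -0.031050527214389945, 'eye': array([ 248.04579468,    3.06186678, 1606.72809211]), 'attitude': array([-2.15341698,  2.093126  , -0.17932243])}
0.1 [ 2.52125659e+00  1.87329524e+00 -1.31914541e-03]
```

View pics/top0.png

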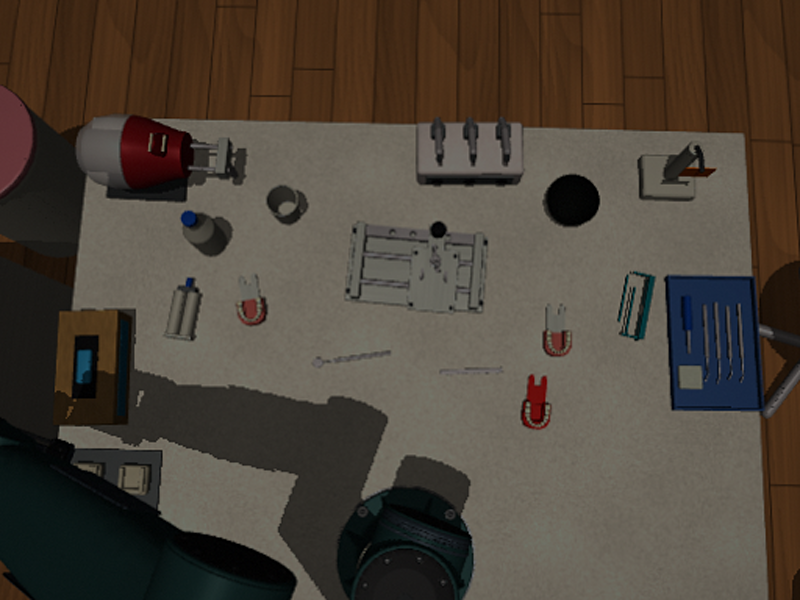

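View pics/side0.png

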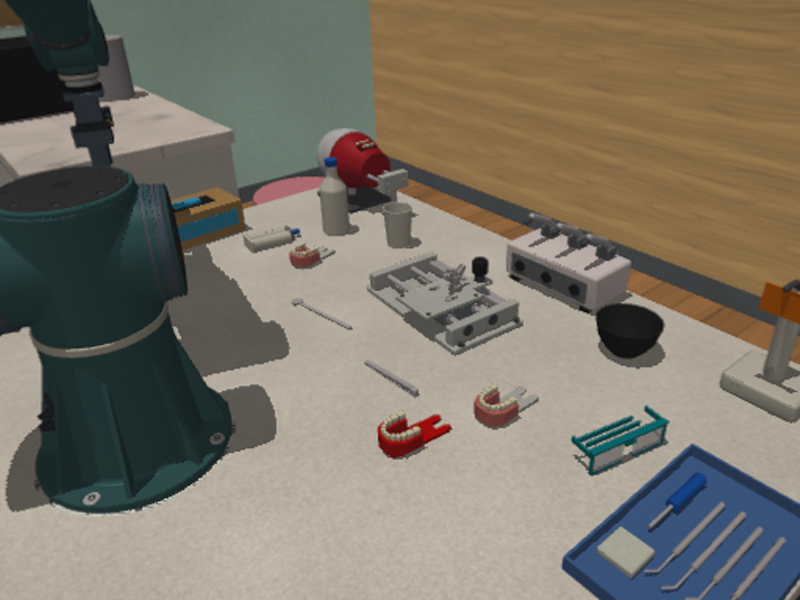

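Top view (800x600): the mount is at (418,267), its knob at (438,230) and the wing nut at about (436,260). The pink jaws are at (250,302) and (557,332), and a red decoy is at (537,400). Next I'll enlarge both pink jaws and the carriage, and measure them.

```bash
python3 - <<'E'
from h import *
z=np.load("top0.npz"); im,d=z["im"],z["d"]; P=cloud("top",d); np.save("Ptop0.npy",P)
s=0.64
def crop(cx,cy,h,w,S): 
    x,y=int(cx*s),int(cy*s); return cv2.resize(im[y-h:y+h,x-w:x+w],S,interpolation=cv2.INTER_CUBIC)
A=crop(250,302,25,25,(300,300));B=crop(557,332,25,25,(300,300));C=crop(418,267,37,50,(800,592))
cv2.imwrite("pics/c1.png",cv2.convertScaleAbs(np.hstack([A,B]),alpha=1.7))
cv2.imwrite("pics/c2.png",cv2.convertScaleAbs(C,alpha=1.7))
print("bench z",np.nanmedian(P[250:270,330:400,2]))
for n,(cx,cy) in dict(A=(250,302),B=(557,332)).items():
    x,y=int(cx*s),int(cy*s); Q=P[y-25:y+25,x-22:x+22].reshape(-1,3); I=im[y-25:y+25,x-22:x+22].reshape(-1,3)
    m=(Q[:,2]>4)&(Q[:,2]<60); T=Q[m]; (c,sz,a)=cv2.minAreaRect(T[:,:2].astype(np.float32)); print(n,m.sum(),c,sz,a,T[:,2].max())
    g=T[T[:,2]>15]; print(" gum",cv2.minAreaRect(g[:,:2].astype(np.float32)), g.mean(0), "lowpl",T[T[:,2]<12].mean(0))
    print(np.round(np.where(P[y-22:y+24:2,x-20:x+20:2,2]>3,P[y-22:y+24:2,x-20:x+20:2,2],0)).astype(int))
# mount
for nm,lo,hi in(("knob",90,120),("wing",76,88+20)):
    Q=P[135:205,215:320].reshape(-1,3); m=(Q[:,2]>lo)&(Q[:,2]<hi); print(nm,m.sum(),Q[m].mean(0),Q[m].min(0),Q[m].max(0))
E
```

```text
bench z 1.920784068159719
A 686 (526.4821166992188, 352.779052734375) (172.26065063476562, 149.58230590820312) 2.7711493968963623 48.926151217487586
 gum ((519.63720703125, 342.2293395996094), (59.22553253173828, 93.50790405273438), 89.44071960449219) [502.24379939 340.33247345  30.80757435] lowpl [534.68300214 346.72293039   6.35981201]
[[ 4  7  0  0  0  0  0  7  3  0  0  0  0  0  0  0  0  4  0  0]
 [10  0  5  6  0  0  0  0  0  0  0  6  0  4  0  8  0  7  0  5]
 [ 0  0  0  0  3  0  0  4  0  0  0  4  0  0  0  5  0  0  0  0]
 [ 0  0  0  0  0  0  0  0  0  0  6  8  8  0  0  6  7  0  0  0]
 [ 0  0  0  0  4  0  0  9  6  0  0 13  0  7  0  0  0  5  0  0]
 [ 0  0  0  7  0  0  0  9  7  7 18 11  0  0  0  0  0  0  0  0]
 [ 0  0  0  0  5  0  0 14  8 10  0  0  7  6  4  3  5  0  0  0]
 [ 0  0  6  0  0  0  5  3  0  8  6  8  0  0  0  0  0  6  0  0]
 [ 6  5  5  0  0  7  0  6 13 13  6  3  0  7  0  0  4  7  7  0]
 [ 0  6  0  6  0  0  0  0  5  6  6  8  6  6  4  0  0  0  0  0]
 [ 0  4  0  0  0  0  0  0  3  7 23 29 44 38 21  0  5  7  0  0]
 [ 0  0  0  0  0  0 42 38 31 33  0 30 29 44 30  0  6  0  0  0]
 [ 0
[... 2031 characters left out ...]
 9  0  0  0  0 24 33 37 37  8 10 30 37 28  0  0  0  0  3]
 [ 0  0  3  0  0  0  8 31 33 38 37 32 36 30  0  5  0  0  0  0]
 [ 0  0  0  9  0  0  0  8 25 30 29 32 32  0  0  0  0  0  0  0]
 [ 0  0  0  0  0  4  0  0  0  0  0  0  0  0  0  0  0  0  0  0]
 [ 0  0  0  7  0  0  0  5  3  0  0  4  0  3  0  0  0  0  0  0]
 [ 0  8  3  0  0  0  0  6  5  0  0  5  0  0  0  0  4  0  0  0]
 [ 0  0  0  0  0  3  0  7  5  0  0  0  3  0  0  0  5  0  0  0]]
knob 120 [649.8903972  -48.92344362 100.19512734] [583.2195273  -65.41417962  90.23227011] [687.73566309 -35.48008538 109.38038127]
wing 140 [647.456039   -48.58793928  97.37527996] [583.2195273  -65.41417962  76.12880704] [687.73566309 -35.48008538 107.96114128]
```

View pics/c1.png

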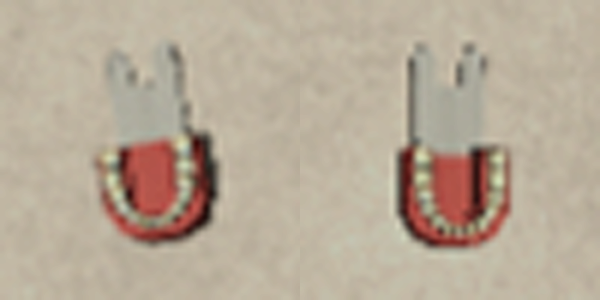

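View pics/c2.png

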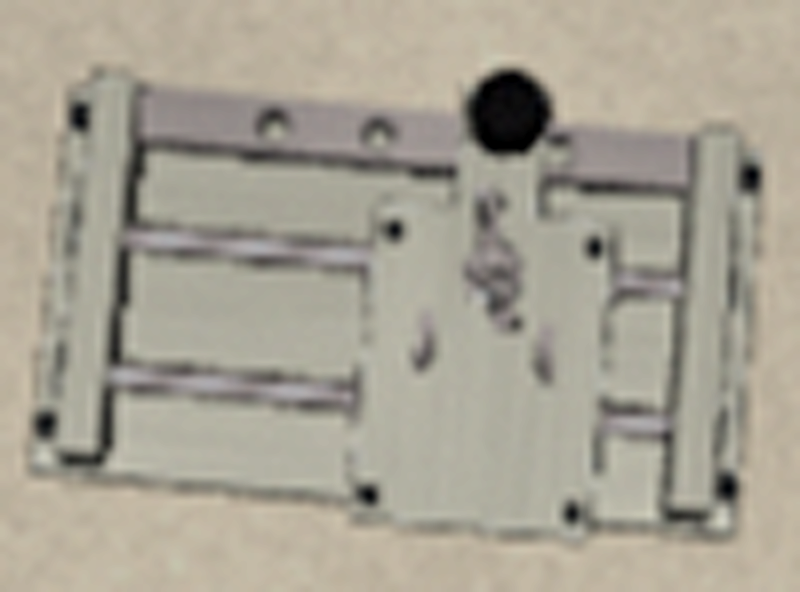

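Candidates (800x600 top view): (250,302) has its middle filled at about 23 mm, so it is the upper jaw. (557,332) is open inside with a web at about 13 mm, so it is the lower jaw. (537,400) is red, so it is the decoy. The crop confirms the lower jaw at (557,332). In crop c2 the holes are at (274,122) and (380,128), the knob at (508,112), and the deck screws at (393,230), (595,247), (368,494) and (573,513).

```bash
cat > fit.py <<'E'
from h import *
from scipy.optimize import least_squares
im=np.load("top0.npz")["im"]; P=np.load("Ptop0.npy")
def px(c,ox,oy,s): return np.array([ox+(c[0]+.5)/s-.5, oy+(c[1]+.5)/s-.5])
g=cv2.cvtColor(im,cv2.COLOR_BGR2GRAY).astype(float)
def blob(p,r):   # darkness centroid
    x,y=np.round(p).astype(int); w=g[y-r:y+r+1,x-r:x+r+1]; w=np.clip(np.median(w)-15-w,0,None)
    v,u=np.mgrid[y-r:y+r+1,x-r:x+r+1]; return np.array([(u*w).sum(),(v*w).sum()])/w.sum()
C=lambda *c: px(c,217,133,8)
screws=[blob(C(*c),2) for c in((393,230),(595,247),(368,494),(573,513))]
k=C(508,112); x,y=np.round(k).astype(int)
m=(g[y-8:y+8,x-8:x+8]<22); v,u=np.nonzero(m); knob=np.array([u.mean()+x-8,v.mean()+y-8])
print("knob px",k,knob,m.sum())
holes=[C(274,122),C(380,128)]
obs=np.array(screws+[knob]+holes)
def world(p):
    X,Y,a,c,xa,xb,w=p   # X,Y: stud; c: pin to last hole distance along +y
    q=np.array([[xa,w,56],[xa,-w,56],[xb,w,56],[xb,-w,56],[64,0,100],[64,c,36],[64,c-45,36]],float)
    co,s=np.cos(a),np.sin(a); q[:,:2]=q[:,:2]@np.array([[co,s],[-s,co]])+[X,Y]; return q
W=np.array([1,1,1,1,1,1,1])[:,None]
f=lambda p:((project("top",world(p))-obs)*W).ravel()
r=least_squares(f,[620,-45,-.1,100,40,-90,43])
print(np.round(r.x,3),"yaw deg",np.degrees(r.x[2])); print(np.round(f(r.x).reshape(-1,2),2))
# jaw B : crop 300x300 from 50x50, center int(557*.64),int(332*.64)
ox,oy=int(557*.64)-25,int(332*.64)-25; J=lambda *c: px((c[0]-300,c[1]),ox,oy,6)
def jw(p,L):
    q=np.array(L,float);co,s=np.cos(p[2]),np.sin(p[2]); q[:,:2]=q[:,:2]@np.array([[co,s],[-s,co]])+p[:2]; return q
L=[[86,20,6],[86,-20,6],[10,29,6],[10,-29,30],[-28,0,6],[26,0,30],[40,20,6],[40,-20,6]]
O=np.array([J(411,45),J(488,45),J(400,180),J(510,180),J(455,246),J(455,148),J(411,130),J(482,130)])
mask=np.array([[1,1],[1,1],[1,0],[1,0],[0,1],[0,1],[1,0],[1,0]])
fj=lambda p:((project("top",jw(p,L))-O)*mask).ravel()
rj=least_squares(fj,[450,-310,0]); print("jaw",rj.x,np.degrees(rj.x[2])); print(np.round(fj(rj.x).reshape(-1,2),2))
# handpiece front
Q=P[70:190,200:360].reshape(-1,3); a=r.x[2]; d=Q[:,:2]-r.x[:2]; xm=d@[np.cos(a),np.sin(a)]; ym=d@[-np.sin(a),np.cos(a)]
for lo in(60,100,130): 
    t=(Q[:,2]>lo)&(xm>85); print("handpiece z>",lo,np.nanpercentile(xm[t],1),np.nanpercentile(ym[t],[1,99]))
t=(Q[:,2]>47)&(Q[:,2]<65)&(xm<-20)&(xm>-120)&(abs(ym)<60); print("deck z med",np.median(Q[t,2]),np.percentile(xm[t],1),np.percentile(ym[t],[1,99]))
np.savez("fit.npz",m=r.x,j=rj.x)
E
python3 fit.py
```

```text
knob px [280.0625 146.5625] [280.04109589 146.73972603] 73
[ 6.10891e+02 -4.79410e+01 -7.50000e-02  9.77340e+01  1.87180e+01
 -9.38060e+01  4.23350e+01] yaw deg -4.277093923229786
[[ 0.11 -0.15]
 [ 0.02  0.16]
 [-0.14 -0.18]
 [-0.12  0.16]
 [ 0.23 -0.99]
 [-0.02  0.25]
 [-0.08  0.8 ]]
jaw [ 4.52018823e+02 -3.14189020e+02 -8.45674340e-04] -0.04845357052570463
[[ 0.33  0.01]
 [-0.73  0.34]
 [-0.41 -0.  ]
 [ 0.02 -0.  ]
 [-0.    0.14]
 [ 0.   -0.47]
 [ 0.39 -0.  ]
 [ 0.39 -0.  ]]
handpiece z> 60 166.84629362669372 [-234.06546879   63.33749338]
handpiece z> 100 196.1191517852421 [-130.50378635   35.01430722]
handpiece z> 130 193.75622926445925 [-129.572062    26.3153052]
deck z med 56.829363333579295 -75.014213196495 [-47.60026768  50.18597502]
```

The fit is consistent: the screw midpoint in x is −37.5 mm as expected, and the carriage is about 97.7 mm short of the last hole. Next is the plunger.

```bash
cat >> h.py <<'E'
def down(ang):  # tool x axis at world angle ang, z down
    x=np.array([np.cos(ang),np.sin(ang),0]); z=np.array([0,0,-1.]); return R.from_matrix(np.stack([x,np.cross(z,x),z],1)).as_rotvec()
def fw(tag=""): print(tag,"t",round(status.current_t(),2),"F",np.round(status.current_ft_force(),1),"T",np.round(status.current_ft_torque(),2),"w",round(status.current_gripper_width(),1),"p",np.round(status.current_ee_pos(),1),flush=True)
import os
if os.path.exists("fit.npz"):
    F=np.load("fit.npz"); mx,my,A=F["m"][:3]; J0=F["j"]
    ex=np.array([np.cos(A),np.sin(A)]); ey=np.array([-np.sin(A),np.cos(A)])
    def M(x,y,z): return np.array([*(np.array([mx,my])+x*ex+y*ey),z])
E
python3 - <<'E'
from h import *
for s in(1,-1):
    for t in (0,1.4,2.8):
        q=solver.solve_ik(M(0,98,76),down(A+s*np.pi/2-t)); print(s,t,None if q is None else np.round(q,2))
q0=status.current_joints()
c=[(abs(solver.solve_ik(M(64,0,150),down(A+s*np.pi/2))[5]-q0[5]),s) for s in(1,-1)]; print(c)
s=min(c)[1]; o=down(A+s*np.pi/2)
bot.gripper_to(70)
bot.move_to(M(64,0,150),o); fw("above")
bot.line_to(M(64,0,75),o,rate=120); fw("down")
bot.gripper_to(0); fw("grip")
im,d=optics.read_camera("top"); np.savez("top1.npz",im=im,d=d)
E
```

```text
1 0 [ 0.04  0.45  1.94 -0.    0.75 -1.45]
1 1.4 [ 0.04  0.45  1.94 -0.    0.75 -0.05]
1 2.8 [ 0.04  0.45  1.94 -0.    0.75  1.35]
-1 0 [ 0.04  0.45  1.94 -0.    0.75  1.69]
-1 1.4 None
-1 2.8 [ 0.04  0.45  1.94 -0.    0.75 -1.79]
[(np.float64(1.5752388499889944), 1), (np.float64(1.566353803600799), -1)]
above t 3.66 F [-0.3  0.4  0.2] T [-0.03  0.2   0.02] w 69.9 p [674.8 -52.1 150. ]
down t 4.43 F [ 0.4 -0.2  1.3] T [-0.04  0.18  0.01] w 70.1 p [675.2 -52.7  75.5]
grip t 5.11 F [-0.4  0.6  3.1] T [ 0.12  0.25 -0.01] w 31.6 p [674.8 -52.7  75.2]
```

```bash
python3 - <<'E'
from h import *
bot.line_to(M(64,0,87.5),rate=40); fw("lift")
bot.line_to(M(64,50,87.5),rate=60); fw("mid")
bot.line_to(M(64,97.7,87.5),rate=60); fw("over")
for n in("top","side"):
    im,d=optics.read_camera(n); np.savez(n+"2.npz",im=im,d=d)
bot.line_to(M(64,97.7,81),rate=30); fw("lower6.5")
bot.line_to(M(64,97.7,75),rate=30); fw("lower12.5")
im=np.load("side2.npz")["im"]; u,v=project("side",M(64,98,86))[0].astype(int)
a=cv2.resize(im[v-45:v+45,u-55:u+55],(550,450),interpolation=cv2.INTER_CUBIC)
cv2.imwrite("pics/s2.png",cv2.convertScaleAbs(a,alpha=1.5))
E
```

```text
lift t 5.62 F [ 5.5  1.5 -9.1] T [ 0.09 -0.7  -0.03] w 31.7 p [674.7 -52.7  87.2]
mid t 6.61 F [ 0.2  2.2 -9.5] T [0.41 0.08 0.05] w 31.3 p [678.1  -2.7  87.3]
over t 7.55 F [-5.1  3.3 -9.2] T [ 0.44  1.08 -0.03] w 31.5 p [681.4  46.1  87.2]
lower6.5 t 8.02 F [-6.5  2.7 -7.3] T [ 0.47  1.24 -0.01] w 31.2 p [681.5  45.8  80.8]
lower12.5 t 8.37 F [-8.3  3.3 -2.8] T [ 0.48  1.58 -0.02] w 31.4 p [681.5  45.7  75.2]
```

View pics/s2.png

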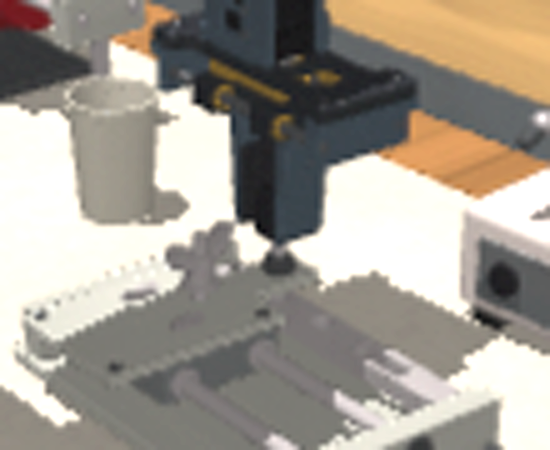

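The plunger was carried to the last hole and lowered with no upward push, so the pin went in. The side crop shows the gripper on the knob at (280,260). I'll release it, check with pictures, and refine the mount pose from the carriage's displacement.

```bash
cat > fit2.py <<'E'
from h import *
from scipy.optimize import least_squares
import sys
im0=np.load("top0.npz")["im"]; im=np.load(sys.argv[1])["im"]
gg=[cv2.cvtColor(i,cv2.COLOR_BGR2GRAY).astype(float) for i in(im0,im)]
def blob(g,p,r=2):
    for _ in range(3):
        x,y=np.round(p).astype(int); w=g[y-r:y+r+1,x-r:x+r+1]; w=np.clip(np.median(w)-12-w,0,None)
        v,u=np.mgrid[y-r:y+r+1,x-r:x+r+1]; p=np.array([(u*w).sum(),(v*w).sum()])/w.sum()
    return p
p=F["m"]; xa,xb,w=p[4:]
L=[(xa,w),(xa,-w),(xb,w),(xb,-w)]
s0=np.array([blob(gg[0],project("top",M(x,y,56))[0]) for x,y in L])
s1=np.array([blob(gg[1],project("top",M(x,y+97.7,56))[0]) for x,y in L])
def knob(g,q):
    x,y=np.round(q).astype(int); v,u=np.nonzero(g[y-7:y+8,x-7:x+8]<22); return np.array([u.mean()+x-7,v.mean()+y-7]),len(u)
k0,n0=knob(gg[0],project("top",M(64,0,100))[0]); k1,n1=knob(gg[1],project("top",M(64,97.7,100))[0]); print("knob px",k0,n0,k1,n1)
def W(p,t):
    X,Y,a,_,xa,xb,w=p; co,s=np.cos(a),np.sin(a)
    q=np.array([[xa,w+t,56],[xa,-w+t,56],[xb,w+t,56],[xb,-w+t,56]]); q[:,:2]=q[:,:2]@np.array([[co,s],[-s,co]])+[X,Y]; return q
f=lambda p:np.r_[(project("top",W(p,0))-s0).ravel(),(project("top",W(p,p[3]))-s1).ravel(),(p[4]+p[5]+75)*.3]
r=least_squares(f,p); print(np.round(r.x,3),"yaw",np.degrees(r.x[2])); print(np.round(f(r.x)[:16].reshape(-1,4),2))
print("seated stud",r.x[:2]+r.x[3]*np.array([-np.sin(r.x[2]),np.cos(r.x[2])]))
E
python3 - <<'E'
from h import *
bot.gripper_to(60); fw("open")
bot.line_to(M(64,97.7,150),rate=150); fw("up")
bot.move_to(np.array([430,-200,250]),down(np.pi/2)); fw()
for n in("top","side"):
    im,d=optics.read_camera(n); np.savez(n+"3.npz",im=im,d=d)
im=np.load("side3.npz")["im"]; u,v=project("side",M(40,98,70))[0].astype(int)
a=cv2.resize(im[v-40:v+40,u-50:u+50],(500,400),interpolation=cv2.INTER_CUBIC)
im=np.load("top3.npz")["im"]; u,v=project("top",M(20,98,70))[0].astype(int)
b=cv2.resize(im[v-40:v+40,u-30:u+30],(300,400),interpolation=cv2.INTER_CUBIC)
cv2.imwrite("pics/s3.png",cv2.convertScaleAbs(np.hstack([a,b]),alpha=1.6))
E
python3 fit2.py top3.npz
```

```text
open t 8.98 F [-0.6 -0.5 -0.1] T [-0.05  0.12  0.02] w 59.9 p [682.1  44.7  75.1]
up t 9.63 F [-0.4  1.6  0.4] T [-0.07  0.21  0.01] w 59.8 p [681.6  44.7 149.4]
 t 12.75 F [-1.2 -0.1 -0. ] T [ 0.04  0.02 -0.  ] w 59.8 p [ 430.1 -199.9  249.9]
knob px [280.04109589 146.73972603] 73 [251.        144.2027027] 74
[ 6.10448e+02 -4.77500e+01 -6.90000e-02  9.49600e+01  1.88730e+01
 -9.38730e+01  4.27940e+01] yaw -3.938573359048245
[[-0.12  0.01  0.19  0.19]
 [-0.18  0.05  0.06  0.21]
 [ 0.12  0.1  -0.56 -0.34]
 [ 0.17 -0.12  0.31 -0.1 ]]
seated stud [616.97054094  46.9858087 ]
```

View pics/s3.png

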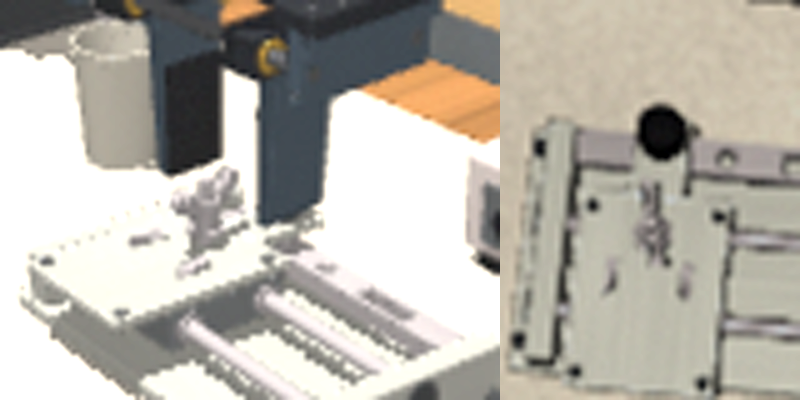

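Top crop: the knob is at (660,132) with the first hole visible at (727,157), so the plunger is over the last hole. The gripper hides the knob in the side crop. I'll compare knob height and position with the start in the depth data.

```bash
python3 - <<'E'
from h import *
c,f=cal("top")
K=np.array([[f,0,c["cx"]],[0,f,c["cy"]],[0,0,1.]])
def atz(p,z):
    r=np.r_[cv2.undistortPoints(np.array([[p]],float),K,np.array([c["k1"],0,0,0.]))[0,0],1]@att(c).T; e=np.array(c["eye"]); return (e+r*(z-e[2])/r[2])[:2]
for n,k in(("top0",(280.041,146.74)),("top3",(251.0,144.203))):
    z=np.load(n+".npz"); P=cloud("top",z["d"]); g=cv2.cvtColor(z["im"],cv2.COLOR_BGR2GRAY)
    x,y=np.round(k).astype(int); sub=P[y-3:y+4,x-3:x+4].reshape(-1,3)
    print(n,"knob top z",np.nanmedian(sub[:,2]),np.nanmean(sub[:,2]),"xy",atz(k,101))
    Q=P[140:215,200:320].reshape(-1,3); d=Q[:,:2]-[610.4,-47.75]; a=-.0687; xm=d@[np.cos(a),np.sin(a)]; ym=d@[-np.sin(a),np.cos(a)]
    t=(Q[:,2]>46)&(Q[:,2]<68)&(xm<-10)&(xm>-70)&(ym>-70)&(ym<148)
    h,e=np.histogram(ym[t],bins=np.arange(-70,150,4)); print(" deck ym",np.percentile(ym[t],[2,50,98]),np.nanmedian(Q[t,2]))
    t=(Q[:,2]>72)&(Q[:,2]<115)&(xm>-40)&(xm<35); print(" nut",t.sum(),np.median(Q[t],0),"xm",xm[t].min(),xm[t].max(),"ym",np.median(ym[t]))
E
```

```text
top0 knob top z 100.86279493420602 99.77652569851105 xy [671.06100271 -51.9788309 ]
 deck ym [-46.57886398   2.02711668  49.80445129] 56.79418630686189
 nut 65 [610.33448914 -46.39945317  97.42307818] xm -26.940038874102143 28.731760794297212 ym 1.8392475117952287
top3 knob top z 101.61051337473941 101.25346238536014 xy [677.04574398  42.73460642]
 deck ym [ 49.00704607  97.20931052 145.42924396] 56.78932916958354
 nut 63 [616.78686052  50.658062    97.26421222] xm -25.616977741419724 30.272772899494626 ym 98.27320765709217
```

The knob top is at the same height as at the start, so the pin is fully down. The refined yaw is −3.94°. The camera puts the stud at y≈47 and the tool reading at about 50, so a brief grip on the nut wings should settle that.

```bash
python3 - <<'E'
import numpy as np
z=np.load("fit.npz"); m=z["m"].copy(); m[:3]=[617.0,48.0,-.0687]; np.savez("fit.npz",m=m,j=z["j"])
E
python3 - <<'E'
from h import *
o=down(A+np.pi/2)
bot.gripper_to(38)
bot.move_to(M(0,0,125),o)
bot.line_to(M(0,0,76),rate=120); fw("at")
bot.gripper_to(0); fw("grip"); bot.sleep(.2); fw("grip2"); print(status.current_eef_rot(),o)
im,d=optics.read_camera("side"); np.savez("side4.npz",im=im,d=d)
bot.gripper_to(36); fw("open")
bot.line_to(M(0,0,125),rate=150)
u,v=project("side",M(0,0,80))[0].astype(int)
cv2.imwrite("pics/s4.png",cv2.convertScaleAbs(cv2.resize(im[v-40:v+40,u-50:u+50],(500,400),interpolation=cv2.INTER_CUBIC),alpha=1.3))
bot.gripper_to(85)
bot.move_to(np.array([*(J0[:2]+[9,0]),110]),down(np.pi/2)); fw("over jaw")
im,d=optics.read_camera("top"); np.savez("top4.npz",im=im,d=d)
E
sed -i 's/+97.7/+0/g' fit2.py
python3 - <<'E'
import numpy as np; print(np.load('fit.npz')['m'])
E
cat > k.py <<'E'
from h import *
import sys
c,f=cal("top");K=np.array([[f,0,c["cx"]],[0,f,c["cy"]],[0,0,1.]])
g=cv2.cvtColor(np.load(sys.argv[1])["im"],cv2.COLOR_BGR2GRAY); x,y=251,144
v,u=np.nonzero(g[y-9:y+9,x-9:x+9]<22); p=[u.mean()+x-9,v.mean()+y-9]
r=np.r_[cv2.undistortPoints(np.array([[p]],float),K,np.array([c["k1"],0,0,0.]))[0,0],1]@att(c).T; e=np.array(c["eye"]); print(p,len(u),(e+r*(101-e[2])/r[2])[:2])
E
python3 k.py top3.npz; python3 k.py top4.npz
```

```text
at t 15.21 F [0.2 0.5 1.1] T [ 0.03  0.01 -0.05] w 37.8 p [617.1  47.7  76.3]
grip t 15.68 F [0.  8.6 3.2] T [ 1.52  0.05 -0.01] w 16.7 p [617.5  48.8  76.7]
grip2 t 15.88 F [-0.5  7.7  3.2] T [1.47 0.05 0.07] w 16.6 p [617.6  48.8  76.8]
[2.29655287 2.14346924 0.00271576] [2.29642254 2.14383952 0.        ]
open t 16.43 F [-0.9  0.5 -0.4] T [0.04 0.01 0.02] w 35.9 p [617.   47.9  76. ]
over jaw t 19.24 F [-0.8  0.2  0.2] T [ 0.05 -0.02  0.05] w 85.0 p [ 461.6 -313.6  110.1]
[ 6.17000000e+02  4.80000000e+01 -6.87000000e-02  9.77343334e+01
  1.87177071e+01 -9.38058352e+01  4.23346511e+01]
[np.float64(251.0), np.float64(144.2027027027027)] 74 [677.04674635  42.73463744]
[np.float64(251.2285714285714), np.float64(144.28571428571428)] 70 [676.786883    41.98156909]
```

View pics/s4.png

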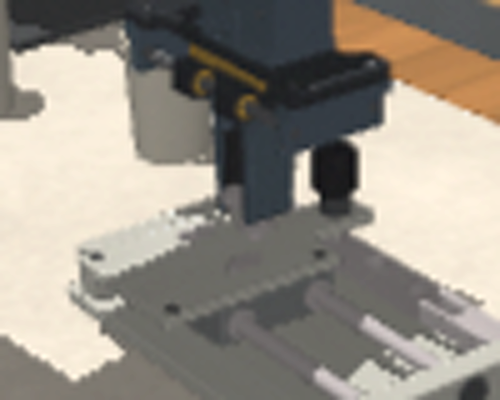

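The grip width of 16.7 mm shows I held the nut's hub below the wings, so for turning I'll grip higher (TCP z ≈ 84). The side force shows the stud at tool y≈49.3, with the pin against the hole's −y wall. Now I'll grip the jaw.

```bash
python3 - <<'E'
import numpy as np
z=np.load("fit.npz"); m=z["m"].copy(); m[:3]=[617.3,49.3,-.0687]; np.savez("fit.npz",m=m,j=z["j"])
E
python3 - <<'E'
from h import *
p=np.array([*(J0[:2]+[9,0]),5.0])
bot.line_to(p,rate=130); fw("down")
bot.gripper_to(0); fw("grip")
p[2]=120; bot.line_to(p,rate=200); fw("lift")
o=down(A+np.pi/2)
bot.move_to(M(-122,0,120),o)
bot.line_to(M(-122,0,63),rate=100); fw("pre")
for n in("top","side"):
    im,d=optics.read_camera(n); np.savez(n+"5.npz",im=im,d=d)
def cr(n,pt,h,w,S):
    im=np.load(n+"5.npz")["im"]; u,v=project(n,pt)[0].astype(int); return cv2.resize(im[v-h:v+h,u-w:u+w],S,interpolation=cv2.INTER_CUBIC)
cv2.imwrite("pics/s5.png",cv2.convertScaleAbs(np.hstack([cr("side",M(-60,0,70),40,40,(400,400)),cr("top",M(-60,0,70),40,40,(400,400))]),alpha=1.5))
E
```

```text
down t 20.25 F [ 0.5 -0.2  0.7] T [ 0.04 -0.04  0.03] w 85.1 p [ 461.4 -314.4    5.6]
grip t 20.78 F [-1.6  2.   7.1] T [0.47 0.22 0.05] w 57.8 p [ 461.1 -314.2    5.3]
lift t 21.51 F [-0.4  0.6 -2.4] T [-0.01 -0.02 -0.01] w 57.9 p [ 460.5 -313.8  119.1]
pre t 23.62 F [ 0.3 -0.2 -1.9] T [ 0.05  0.02 -0.01] w 58.0 p [495.8  57.5  63. ]
```

View pics/s5.png

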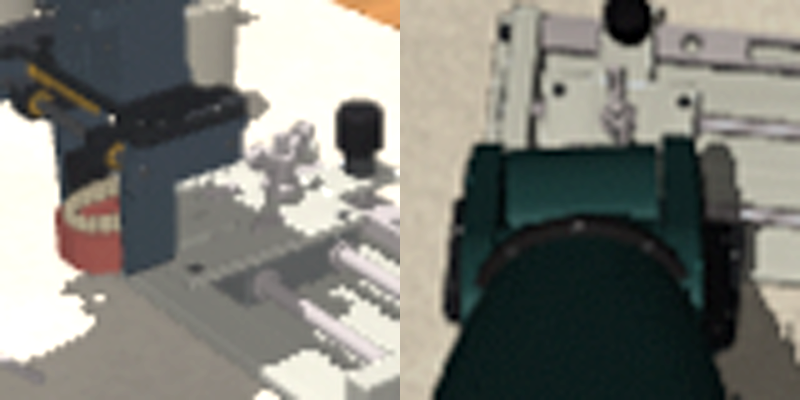

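The jaw is held level: its gum is at (100,230) in the left half of the crop, in front of the deck, with the nut at (280,160). Now I'll slide it in steps, watching the forces.

```bash
python3 - <<'E'
from h import *
bot.line_to(M(-122,0,62.5),rate=30)
x=-122
while x<-52:
    x+= 8 if x<-76 else (3 if x<-67 else 1)
    bot.line_to(M(x,0,62.5),rate=50); f=np.array(status.current_ft_force()); fx=f[:2]@ex; fy=f[:2]@ey
    q=np.array(status.current_ee_pos()); d=q[:2]-[mx,my]
    print(x,"Fx %.1f Fy %.1f Fz %.1f"%(fx,fy,f[2]),"pos %.1f %.1f %.1f"%(d@ex,d@ey,q[2]),round(status.current_t(),2),flush=True)
    if fx<-12 or abs(fy)>15 or abs(f[2])>18: break
E
```

```text
-114 Fx 0.8 Fy 0.5 Fz -2.3 pos -113.5 0.0 62.5 24.27
-106 Fx 0.5 Fy 0.2 Fz -2.0 pos -105.6 0.0 62.5 24.58
-98 Fx -0.6 Fy 0.0 Fz -3.0 pos -97.7 0.0 62.5 24.89
-90 Fx -0.5 Fy 0.4 Fz -2.7 pos -89.7 -0.0 62.5 25.2
-82 Fx -0.4 Fy 0.4 Fz -2.7 pos -81.6 -0.0 62.5 25.51
-74 Fx -0.7 Fy 0.2 Fz -2.6 pos -73.6 -0.0 62.5 25.82
-71 Fx 0.1 Fy -0.6 Fz -1.9 pos -70.9 -0.0 62.5 26.07
-68 Fx -0.2 Fy 0.2 Fz -2.8 pos -67.8 -0.0 62.5 26.32
-65 Fx 0.3 Fy -0.8 Fz -3.1 pos -64.8 -0.0 62.5 26.57
-64 Fx 0.1 Fy 0.0 Fz -1.6 pos -64.0 -0.0 62.5 26.82
-63 Fx -0.1 Fy 0.8 Fz -2.3 pos -62.9 -0.0 62.5 27.07
-62 Fx -0.3 Fy 0.1 Fz -2.4 pos -61.9 0.0 62.5 27.32
-61 Fx 0.6 Fy -0.1 Fz -2.3 pos -60.9 -0.0 62.5 27.57
-60 Fx 0.6 Fy 0.5 Fz -1.8 pos -59.9 0.0 62.5 27.82
-59 Fx -0.5 Fy 0.1 Fz -2.2 pos -58.9 0.0 62.5 28.07
-58 Fx -3.0 Fy -0.2 Fz -2.4 pos -58.5 -0.0 62.3 28.32
-57 Fx -6.2 Fy 0.5 Fz -2.3 pos -58.3 -0.1 61.9 28.57
-56 Fx -12.1 Fy 0.5 Fz 2.0 pos -58.2 -0.1 61.8 28.82
```

The fork slid in cleanly and met the stud at −58.3 mm. I'll back off about 0.7 mm, lower it flat on the deck, and release.

```bash
python3 - <<'E'
from h import *
bot.line_to(M(-59.2,0,62.0),rate=20); fw("back")
z=62.0
while z>57.5:
    z-=.5; bot.line_to(M(-59.2,0,z),rate=20); f=status.current_ft_force(); print(z,np.round(f,1),np.round(status.current_ee_pos(),1),flush=True)
    if f[2]>6: break
bot.gripper_to(82); fw("open")
bot.line_to(M(-59.2,0,130),rate=180); fw("up")
bot.gripper_to(36)
bot.move_to(M(-59.2,-140,170),down(A+np.pi/2)); fw("aside")
for n in("top","side"):
    im,d=optics.read_camera(n); np.savez(n+"6.npz",im=im,d=d)
def cr(n,pt,h,w,S):
    im=np.load(n+"6.npz")["im"]; u,v=project(n,pt)[0].astype(int); return cv2.resize(im[v-h:v+h,u-w:u+w],S,interpolation=cv2.INTER_CUBIC)
cv2.imwrite("pics/s6.png",cv2.convertScaleAbs(np.hstack([cr("side",M(-40,0,70),36,36,(400,400)),cr("top",M(-40,0,70),30,30,(400,400))]),alpha=1.5))
E
```

```text
back t 29.12 F [ 0.2 -0.1 -3.6] T [ 0.04 -0.04  0.01] w 58.3 p [558.7  53.4  62.2]
61.5 [ 0.8  0.6 -2.6] [558.5  53.4  61.5]
61.0 [-1.  -0.1  4.9] [558.5  53.4  61.3]
60.5 [-3.5  0.1 11.4] [558.7  53.4  61.2]
open t 30.43 F [-0.3 -0.4  0.2] T [0.   0.02 0.03] w 82.1 p [558.2  53.4  60.5]
up t 30.97 F [-0.8  0.6 -0.4] T [0.06 0.06 0.02] w 81.8 p [558.   53.3 129.6]
aside t 32.43 F [ 0.2  0.5 -0.8] T [-0.01  0.04 -0.07] w 35.8 p [548.5 -86.6 170.1]
```

View pics/s6.png

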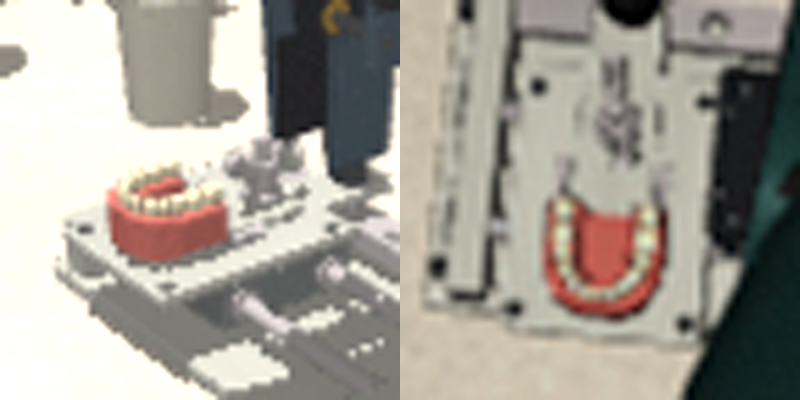

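The jaw is seated flat and straight: gum at (605,260) in the right half of the crop, its plate running up between the ribs to the nut. Next I grip the wings higher and turn clockwise.

```bash
cat > turn.py <<'E'
from h import *
import sys
def step(t,z0=84.0):
    bot.line_to(M(1,0,z0-1.59*t),down(A+np.pi/2-t),rate=40)
    T=status.current_ft_torque(); f=status.current_ft_force()
    r=R.from_rotvec(status.current_eef_rot()).as_matrix()[:,0]; act=A+np.pi/2-np.arctan2(r[1],r[0])
    print("%.2f act %.3f"%(t,(act+.5)%(2*np.pi)-.5),"Tz %.3f"%T[2],np.round(f,1),"w %.1f t %.2f"%(status.current_gripper_width(),status.current_t()),flush=True)
    return T[2]
E
python3 - <<'E'
from turn import *
o=down(A+np.pi/2)
bot.move_to(M(1,0,130),o)
bot.line_to(M(1,0,84),rate=120); fw("at")
bot.gripper_to(0); fw("grip")
if status.current_gripper_width()<12:
    for t in(.4,.8,1.2): step(t)
E
```

```text
at t 33.74 F [ 0.3 -0.6  0.2] T [-0.02 -0.03 -0.  ] w 35.7 p [618.3  48.8  84.2]
grip t 34.22 F [-0.6  0.9  5.5] T [0.18 0.   0.04] w 15.0 p [618.7  49.3  84.6]
```

```bash
python3 - <<'E'
from turn import *
bot.gripper_to(26); bot.line_to(M(1,0,91),rate=80)
bot.gripper_to(0); fw("grip91")
im,d=optics.read_camera("side"); np.savez("side7.npz",im=im,d=d)
for t in(.3,.6): step(t,91)
im2,d=optics.read_camera("side")
u,v=project("side",M(0,0,90))[0].astype(int)
c=lambda i:cv2.resize(i[v-25:v+25,u-25:u+25],(400,400),interpolation=cv2.INTER_CUBIC)
cv2.imwrite("pics/s7.png",cv2.convertScaleAbs(np.hstack([c(im),c(im2)]),alpha=1.6))
E
```

```text
grip91 t 35.27 F [ 0.7  1.7 -1.8] T [ 0.42 -0.1   0.  ] w 8.1 p [618.3  49.3  90.9]
0.30 act 0.298 Tz 0.101 [-1.5  1.9  5.7] w 8.5 t 35.77
0.60 act 0.598 Tz 0.086 [-1.1 -2.   8.8] w 8.1 t 36.23
```

View pics/s7.png

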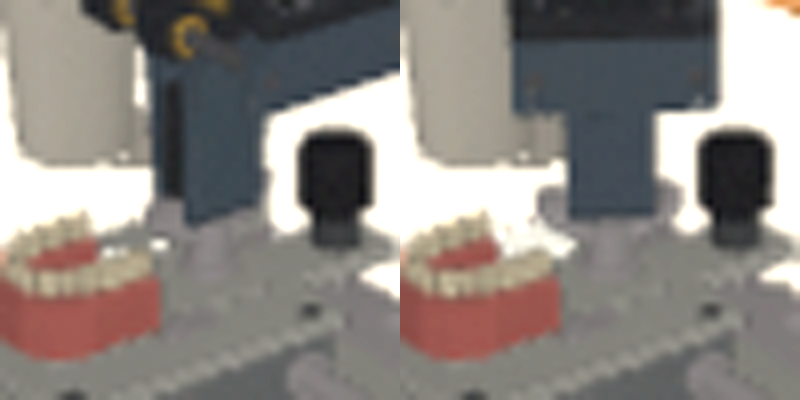

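The grip is now on the flat wings (8.1 mm), and they turn with the gripper (wing ends at (550,200) and (665,195) in the right half). I'll continue.

```bash
python3 - <<'E'
from turn import *
for t in(1.0,1.4,1.8,2.1,2.3,2.4,2.5,2.6,2.7):
    T=step(t,91.3)
    if T>.6: break
E
```

```text
1.00 act 0.998 Tz 0.113 [-2.2 -2.2 13.8] w 8.8 t 36.83
1.40 act 1.398 Tz 0.107 [-7.2 -0.5 20.8] w 8.5 t 37.38
1.80 act 1.798 Tz 0.090 [-12.4  -0.4  27.4] w 8.4 t 37.92
2.10 act 2.098 Tz 0.141 [-15.2   1.4  30.6] w 8.6 t 38.38
2.30 act 2.298 Tz 0.208 [-16.5   2.2  32. ] w 8.4 t 38.73
2.40 act 2.398 Tz 0.309 [-17.8   3.3  33. ] w 8.7 t 38.98
2.50 act 2.498 Tz 0.351 [-16.8   2.9  32.6] w 8.9 t 39.23
2.60 act 2.598 Tz 0.438 [-17.7   3.5  31.7] w 9.3 t 39.48
2.70 act 2.698 Tz 0.517 [-17.    3.6  33.1] w 9.4 t 39.73
```

```bash
python3 - <<'E'
from turn import *
fw("now")
bot.line_to(M(1,0,91.3-1.59*2.7+1.5),rate=30); fw("z+1.5")
bot.line_to(M(-0.3,0,91.3-1.59*2.7+2.5),rate=30); fw("z+2.5")
im2,d=optics.read_camera("side"); np.savez("side8.npz",im=im2,d=d)
im3,d=optics.read_camera("top"); np.savez("top8.npz",im=im3,d=d)
u,v=project("side",M(0,0,90))[0].astype(int)
c=lambda i:cv2.resize(i[v-25:v+25,u-25:u+25],(400,400),interpolation=cv2.INTER_CUBIC)
cv2.imwrite("pics/s8.png",cv2.convertScaleAbs(np.hstack([c(np.load("side7.npz")["im"]),c(im2)]),alpha=1.6))
E
```

```text
now t 39.73 F [-17.    3.6  33.1] T [0.57 3.26 0.52] w 9.4 p [617.7  49.5  88.7]
z+1.5 t 39.98 F [-8.9  2.5 13.1] T [0.49 1.75 0.47] w 9.0 p [617.5  49.4  88.8]
z+2.5 t 40.23 F [ 4.8  1.9 -7.7] T [ 0.35 -0.78  0.48] w 9.1 p [617.3  49.3  89. ]
```

View pics/s8.png

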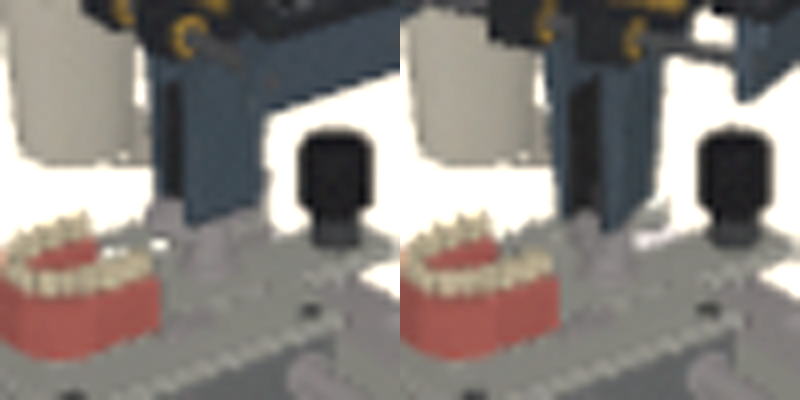

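```bash
python3 - <<'E'
from turn import *
bot.gripper_to(34); fw("open")
o=status.current_eef_rot()
bot.line_to(M(0,0,130),rate=200)
bot.line_to(M(0,-150,170),rate=300); fw("aside")
for n in("top","side"):
    im,d=optics.read_camera(n); np.savez(n+"9.npz",im=im,d=d)
a=A
for n in("top3","top6","top9"):
    z=np.load(n+".npz"); P=cloud("top",z["d"]); Q=P[140:215,200:320].reshape(-1,3); d=Q[:,:2]-[617,47.]; xm=d@ex; ym=d@ey
    t=(Q[:,2]>76)&(Q[:,2]<115)&(np.hypot(xm,ym)<36)&(xm>-36); S=np.c_[xm,ym][t]
    C=np.cov(S.T); w,V=np.linalg.eigh(C); v=V[:,1]; print(n,t.sum(),"z",np.round(np.percentile(Q[t,2],[10,50,75,90]),1),"ang",np.arctan(v[1]/v[0]),np.sqrt(w))
c=lambda n,pt,h:cv2.resize((lambda i,u,v:i[v-h:v+h,u-h:u+h])(np.load(n+".npz")["im"],*project(n[:-1],pt)[0].astype(int)),(400,400),interpolation=cv2.INTER_CUBIC)
cv2.imwrite("pics/s9.png",cv2.convertScaleAbs(np.hstack([c("side9",M(-10,0,80),25),c("top9",M(-10,0,80),22)]),alpha=1.5))
E
```

```text
open t 40.89 F [-1.5  0.   0. ] T [-0.11  0.11  0.01] w 34.1 p [617.   49.3  89.5]
aside t 41.91 F [ 0.3  0.5 -0.5] T [-0.05  0.16 -0.04] w 34.0 p [ 606.4 -100.5  169.1]
top3 59 z [ 87.   97.4 100.3 102.9] ang 0.2269443724219654 [ 3.90940627 14.75129172]
top6 58 z [ 83.6  98.6 101.7 103.3] ang 0.22208305523639726 [ 3.67111249 15.10944771]
top9 61 z [ 82.9  94.1  97.6 100.8] ang 0.5193273415024644 [ 3.65755129 15.73553505]
```

View pics/s9.png

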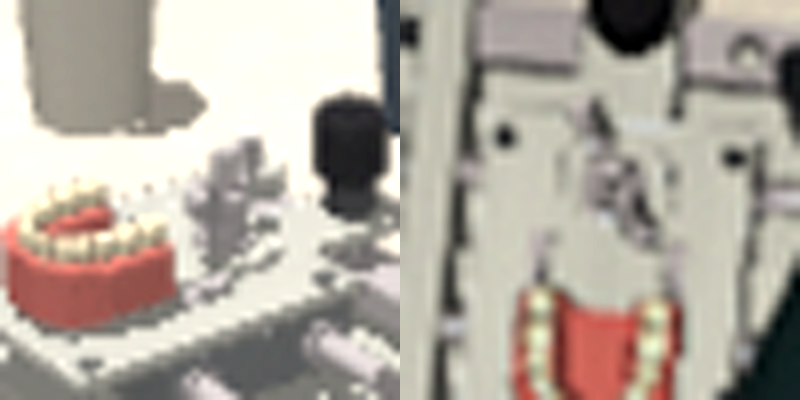

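The wings started about +0.22 rad off the mount's x axis. This explains the earlier grip widths and the torque onset, because aligning the grip had already turned the nut that far. Camera: 0.222 − 0.519 + π ≈ 2.84 rad. Tool: 0.22 + 2.66 ≈ 2.87 rad. Both give about 0.33 rad past the geometric touch at 2.52, which is snug. In the crop the jaw is straight between the ribs at (545,250) and (675,250). One last check of the plunger height and the jaw, then I hand in.

```bash
python3 k.py top9.npz; python3 - <<'E'
from h import *
P=cloud("top",np.load("top9.npz")["d"]); im=np.load("top9.npz")["im"].astype(int)
print("knob top z",np.nanmean(P[141:148,248:255,2]))
Q=P.reshape(-1,3); I=im.reshape(-1,3); d=Q[:,:2]-[617,47.]; xm=d@ex; ym=d@ey
t=(I[:,2]-I[:,1]>25)&(xm>-115)&(xm<-35)&(abs(ym)<45)&(Q[:,2]>60); print("gum",t.sum(),"x",np.percentile(xm[t],[1,99]),"y",np.percentile(ym[t],[1,99]),"z top",np.percentile(Q[t,2],[50,95]))
t=(xm>-45)&(xm<-15)&(abs(ym)<16); print("plate top z (62)",np.nanmedian(Q[t,2]))
for n in("top6","top9"):
    i=np.load(n+".npz")["im"].astype(int).reshape(-1,3); q=cloud("top",np.load(n+".npz")["d"]).reshape(-1,3)
    dd=q[:,:2]-[617,47.]; x=dd@ex;y=dd@ey; t=(i[:,2]-i[:,1]>25)&(x>-115)&(x<-35)&(abs(y)<45); print(n,"gum centroid",x[t].mean(),y[t].mean())
fw(); bot.close_job()
E
```

```text
[np.float64(251.0138888888889), np.float64(144.125)] 72 [677.30995329  42.69751116]
knob top z 101.4396144116701
gum 174 x [-95.37553637 -43.9273382 ] y [-26.40601471  29.39545138] z top [80.80818833 93.8246902 ]
plate top z (62) 63.848392804165314
top6 gum centroid -69.54958874010855 0.49329852247589573
top9 gum centroid -69.50152797015268 1.1838687652137854
 t 42.01 F [ 0.9 -0.1 -0.1] T [-0.12  0.16 -0.04] w 34.0 p [606.5 -99.4 169.1]
the job is handed in; nothing more can be done
```

I handed the job in at 42 s of the 72 s allowed, with the gripper open and clear of everything.

**What I did**
- **Plunger:** I lifted the knob, slid the carriage about 98 mm past the first hole and let the plunger drop into the last hole.
- **Jaw:** I took the open pink horseshoe and slid its fork in until the slot's foot met the stud. I then backed off about 0.7 mm, set it on the deck and released it.
- **Nut:** I gripped the wings and turned the nut clockwise, then let go.

**Last checks**
- **Plunger:** the knob top reads 101.4 mm, essentially its starting height, so the pin is fully down.
- **Jaw:** the gum spans −95 to −44 mm in x, against −98 to −44 nominal. It is straight and shifted less than 1 mm while I turned the nut. The plate top reads 63.8 mm against 62, which is about the camera's usual +1 to 2 mm offset.
- **Nut:** I estimate 2.84–2.87 rad, about 0.33 rad past the geometric touch. The holding torque reached about 0.5 N m.

**What disagreed or went wrong**
- The camera and the tool differed by 2–3 mm on the carriage's y position; I used the position felt by gripping the nut.
- The first two grips on the nut closed on its hub, not the wings.
- The wings started about 0.22 rad off the mount's x axis, so the nut angle depends on that camera estimate.
- The torque began rising somewhat earlier than the nominal touch, so the nut could be up to about 0.1 rad tighter than I estimate.
- Pressing down while turning reached 33 N at the fingers; I relieved it before letting go.

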